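Shut the propped hopper guard

ROBOT

A 6-joint arm with a two-finger parallel gripper is mounted at the origin on the work surface. World frame = base frame: x ahead of the robot, y to its left, z up, the work surface at z = 0. Lengths are in m, angles in rad, forces in N, time in s.
With the tool pointing down it reaches from about 0.25 to 0.775 m from the base axis. Payload 4 kg.
Tool frame: the origin (TCP) lies at the centre of the arm's flange, where the gripper is bolted on; the fingertips stand 199 mm ahead of it and the grasp point (between the pads) lies 180 mm ahead of it; z points along the fingers, y is the line along which they close (so a half turn about z gives the same grasp; the last joint's range is limited). The gripper opens to 94 mm and grips with 3 to 60 N. Pads are 16 mm wide; open, the fingers measure 119 mm over their backs; the gripper's body (75 mm by 177 mm) begins 78 mm behind the grasp point.
Start: joints at [1.017, 0.087, 1.371, -0, 1.684, -0.103], TCP at [0.24, 0.495, 0.405] pointing down, gripper open.
Joint ranges: [-3.1, 3.1], [-0.76, 2.03], [0.27, 2.55], [-1.08, 4.22], [0.17, 2.65], [-2.57, 2.57]. Speed limits (rad/s): [2.79, 2.79, 3.14, 3.14, 3.14, 3.14].

INTERFACE

Orientations are given as [roll, pitch, yaw] about the fixed x, y, z axes, in that order (R = Rz(yaw) Ry(pitch) Rx(roll)).
In Python, from bench import robot, eyes, models gives the robot as it stands.
- The arm moves only by the tool step_arm, never from a script. Its argument "commands" is a list that holds one entry, the list of rows, each a list of 7 numbers: the shift along the tool's x, y, z in mm, then the turn, a rotation vector about the tool's x, y, z in rad, then the finger opening in mm, from 0 to 94. In form: [[[tx, ty, tz, wx, wy, wz, gripper], ...]]. A call has 1 to 20 rows; each row shifts and turns the commanded pose from where the row before left it, along the tool's axes as they then stand; what a row does not reach is not made up. A row lasts 1/8 s, in which the tool goes at most 62.5 mm and 10.7 degrees, less where a joint would pass 70% of its speed; a pose out of reach is approached as far as the arm can. A call is refused whole if a number of a shift passes 62.5 or a number of a turn 0.188, either way. A call with a gripper value outside its range is refused whole. The fingers move at their own pace and stop on an object; the grip force is fixed at half the most. Time passes only in rows, so rows that do not move let the fingers close. It gives the time, the measured TCP pose, the force, the opening and the grip force at its end, in the units of the state.
- robot.get_obs(): the state, without advancing time (a new reading comes with each control period).
- eyes.snapshot(name): name is "scene" or "top" or "wrist"; returns a dict with "color" (400x640x3 uint8, red, green, blue), "camera_matrix" (3x3 intrinsics, pixels), "eye" and "rotation" of the camera in the world; the wrist camera has in their place "tool_from_camera" (4x4, takes a point from camera to tool coordinates, whose origin is the TCP and whose axes are the flange's). Camera axes: x right, y up, looking along -z (the intrinsics and any distortion apply to the point x, -y, -z); pixel columns grow to the right and rows downward; lengths in m; the calibration is good to about 2 mm. A picture is of the moment at which its call begins: read the wrist's pose just before it. There is no depth.
- robot.close_job(): hands the job in; it is judged then, once.
Trained networks look in a picture, given as the dict that the camera call returned (one of the last four; its "shot" number tells which), for a name from the list of things; names that differ only in an ending like _2 or _b are one class to them, and where a whole thing is asked for, a point or a joint stands for the part that bears it (a point fixed in the world has none). Each returns a list of dicts, best first, with "confidence" (0 to 1); they miss things now and then, are a little off and sometimes report something else, mostly with a low value. They report only what shows in the picture. A call takes as long as a camera call.
- models.masks_of(picture, query): "mask" (400x640 bool, what is visible of it) and "xy" ([column, row] in pixels, amid what is visible of it).
- models.tip_of(picture, query): "xy" ([column, row] in pixels: a listed point, or the origin of a listed thing).
The state is a dict: "time": time; "joint_positions": joint angles; "qvel": joint speeds; "joint_torque": joint torques, N m; "tool_pos": TCP position; "ee_rot": TCP orientation; "wrist_force": force on the tool from outside, world axes, zero at the start; "wrist_torque": the same for the moment, N m; "width": finger opening in m; "finger_force": force on a finger pad.
Only numpy, scipy, OpenCV 4.12 (cv2) and the standard library are available. Lean on these libraries where they do the work, as an engineer would, in place of code of your own. Each camera call takes 0.05 s, during which the arm holds its last target. There are 200 camera calls.

TASK

Two steel hopper tubs of the filling machine stand on the service bench; one guard grille is already shut, the other is still propped up on its ratchet. Take the propped guard by its blue handle, lift it through the remaining notches and past the last one until the pawl with the red weight tips outwards and lets go, then lower the guard fully shut without letting it drop, and let go of it.

Things in the scene. Friction and masses are not known exactly. Their poses are not given: they have to be found in the camera images.
- guard (a joint): Opening (rad) of the propped guard, a steel grille 165 x 170 mm, 0.4-0.8 kg, hinged on its tub's far top edge. 0 = shut and level, positive = raised, hard stop 1.26. A ratchet with notches at 0.35, 0.52, 0.70, 0.87 stops it going down; it starts in one of the first three. The pawl clicks by itself on the way up and tips out at about 1.12: raise to 1.2. Then it moves down freely; let go, it falls.
- guard_handle (a point): Centre of the propped guard's handle: round blue bar, 14 mm thick, 110 mm long, parallel to the hinge and 215 mm from its axis, in the grille's plane, on two stalks 100 mm apart, 43 mm clear of the grille's free edge. Axes turn with the guard: y along the bar, x along the grille to the hinge. The other tub, 170 x 180 x 106 mm too, has the same handle on its shut guard.
- guard_hinge (a point): Middle of the propped guard's hinge axis, 115 mm above the bench, fixed to the tub. Axes: z up, y along the hinge, x level, from handle side to hinge side. At opening a the handle is 215 mm x cos(a) along -x and 215 mm x sin(a) up from here. The tub's near wall is 165 mm along -x. Ratchet plate and pawl are on the tub's +y side, 90 to 132 mm from here.
- pawl (a joint): Swing (rad) of the ratchet's brass pawl with its red weight (22 mm across) on the tub's +y side: 0 = leaning in (holding), about 0.15 for a moment at each click, 0.7 = tipped out towards the handle side (free). Once past 0.35 it falls to 0.7 and stays there; the guard itself pushes it back to 0 as it comes down to its last 10 degrees.

How it is judged:
By the outcome, as a careful person would: the job done as asked, in the order asked, and still so for the second after the job is handed in, with the robot touching nothing.
It also fails if it takes over 35 s, if anything falls off the work surface, if the arm or the gripper's body presses on something with over 40 N, if the wrist force passes 120 N, or if a joint passes its speed limit or range.

## Working session

There is one attempt and no reset: what is moved stays moved. The work goes in short steps, Python scripts to look and compute and a tool call to move; the robot and the scene stay as the last step left them, time stands still between calls to the robot, and variables do not carry over. Pictures are saved under pics/ and viewed, at most 10 in all, crops included, and the job is handed in when it is done.

Besides the shell and the picture viewer there is one more tool, called after ">>>" as a command line: name --argument value ..., lists and objects as JSON in quotes. step_arm: Moves the arm, as the interface text tells. Its arguments: {"type":"object","properties":{"commands":{"type":"array"}},"required":["commands"]}

```bash
mkdir -p pics; ls
cat > look.py <<'E'
import sys,cv2
from bench import robot,eyes,models
o=robot.get_obs(); print(o["time"],o["tool_pos"],o["ee_rot"],o["joint_positions"])
for n in ("scene","top"):
    p=eyes.snapshot(n); cv2.imwrite(f"pics/{n}0.png",p["color"][:,:,::-1])
    print(n,p["camera_matrix"].tolist(),p["eye"],p["rotation"])
    for q in ("guard_handle","guard_hinge"):
        print(q,[(r["xy"],r["confidence"]) for r in models.tip_of(p,q)])
    for q in ("pawl","guard_handle","guard"):
        print(q,[(r["xy"],r["confidence"],int(r["mask"].sum())) for r in models.masks_of(p,q)])
E
python3 look.py
```

```text
pics
0.0 [0.23956575 0.49496657 0.40351233] [-3.13938845e+00 -2.36856802e-04  2.69083811e+00] [ 1.01691339e+00  8.79707499e-02  1.37222030e+00  8.74044800e-06
  1.68361848e+00 -1.03127680e-01]
scene [[425.37237317680473, 0.0, 318.5106514625634], [0.0, 425.37237317680473, 196.4519120797035], [0.0, 0.0, 1.0]] [ 0.90585544 -0.47551804  0.72926468] [ 0.74976072 -0.00227654  0.62432801]
guard_handle [([226.5, 152.4], 0.95)]
guard_hinge [([294.3, 260.1], 0.93)]
pawl [([313.9, 195.2], 0.49, 249)]
guard_handle [([258.5, 215.5], 0.88, 7481)]
guard [([259.9, 217.4], 0.72, 6821)]
top [[432.7155858517862, 0.0, 322.01470661444034], [0.0, 432.7155858517862, 192.5401946473085], [0.0, 0.0, 1.0]] [ 0.49948548 -0.02751978  0.95142703] [ 0.0838656  -0.01887016 -1.59864984]
guard_handle [([374.7, 250.3], 0.9)]
guard_hinge [([379.1, 165.1], 0.82)]
pawl [([317.8, 189.2], 0.79, 325)]
guard_handle [([381.0, 201.9], 0.62, 5938)]
guard []
```

View pics/scene0.png

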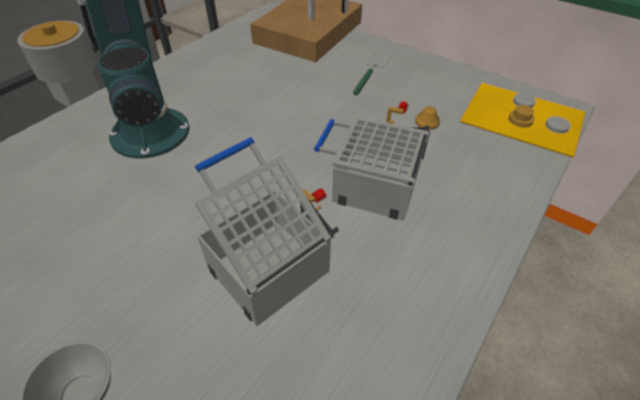

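View pics/top0.png

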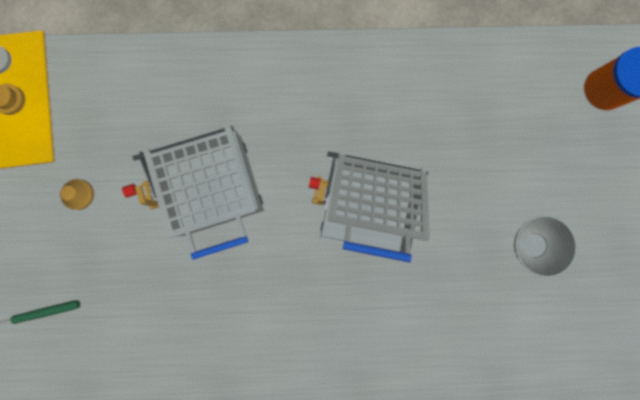

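Scene view: propped guard is the nearer tub with blue bar (197,167)-(252,142). Top view: the same bar is (344,245)-(410,258), with the shut one on the left; the networks agree. Now I'll triangulate the bar and hinge.

```bash
cat > geo.py <<'E'
import cv2,numpy as np
from scipy.spatial.transform import Rotation as R
from scipy.optimize import least_squares
S=(425.372,318.511,196.452,[0.90585544,-0.47551804,0.72926468],[0.74976072,-0.00227654,0.62432801])
T=(432.716,322.015,192.540,[0.49948548,-0.02751978,0.95142703],[0.0838656,-0.01887016,-1.59864984])
def proj(c,P):
    f,u,v,e,r=c; q=R.from_euler('xyz',r).inv().apply(np.atleast_2d(P)-e)
    return np.c_[u-f*q[:,0]/q[:,2], v+f*q[:,1]/q[:,2]]
def blue(n,box):
    im=cv2.imread(n); h=cv2.cvtColor(im,cv2.COLOR_BGR2HSV)
    m=cv2.inRange(h,(105,120,60),(130,255,255)); k=np.zeros_like(m); a,b,c,d=box; k[b:d,a:c]=m[b:d,a:c]
    (cx,cy),(w,hh),an=cv2.minAreaRect(cv2.findNonZero(k)); p=cv2.boxPoints(((cx,cy),(w,hh),an))
    s=sorted([(np.linalg.norm(p[i]-p[(i+1)%4]),tuple((p[i]+p[(i+1)%4])/2)) for i in range(4)])[:2]
    return np.array(sorted([s[0][1],s[1][1]]))
if __name__=="__main__":
    bs=blue("pics/scene0.png",(185,130,265,180)); bt=blue("pics/top0.png",(335,235,420,270)); print(bs,bt)
    # scene left end = +y end? top: left end = +y
    hs,ht=np.array([294.3,260.1]),np.array([379.1,165.1])
    def model(x):
        hx,hy,yaw,a=x[:4]; X=np.array([np.cos(yaw),np.sin(yaw),0]); Y=np.array([-X[1],X[0],0]); H=np.array([hx,hy,.115])
        C=H-X*.215*np.cos(a)+np.array([0,0,.215*np.sin(a)]); return H,C,Y
    def res(x,flip):
        H,C,Y=model(x); E=np.array([C+.055*Y,C-.055*Y]); Es=E[::-1] if flip else E
        return np.r_[(proj(S,Es)-bs).ravel(),(proj(T,E)-bt).ravel(),.3*(proj(S,H)[0]-hs),.3*(proj(T,H)[0]-ht)]
    for fl in (0,1):
      for a0 in (.35,.52,.7):
        s=least_squares(res,[.6,-.15,0,a0],args=(fl,)); print(fl,s.cost,s.x,model(s.x)[1],s.fun.round(1))
E
python3 geo.py
```

```text
[[196.10004 168.20003]
 [252.50003 140.00002]] [[343.28885 244.52393]
 [410.45682 257.66547]]
0 3501.7045498401158 [ 0.60920303 -0.05495096  0.45425496  0.69742458] [ 0.46111817 -0.12726282  0.25308284] [ 38.4 -35.1 -38.7  35.8   3.   22.7  -3.9 -22.5   7.9 -12.4 -15.8   2.1]
0 3501.704547531918 [ 0.60920239 -0.05494996  0.45426278  0.69742591] [ 0.46111827 -0.1272629   0.25308306] [ 38.4 -35.1 -38.7  35.8   3.   22.7  -3.9 -22.5   7.9 -12.4 -15.8   2.1]
0 3501.7045444174387 [ 0.60920147 -0.05494851  0.45427409  0.69742782] [ 0.4611184  -0.12726302  0.25308337] [ 38.4 -35.1 -38.7  35.8   3.   22.7  -3.9 -22.5   7.9 -12.4 -15.8   2.1]
1 1.729286272728829 [ 0.62279693 -0.16261232 -0.21610596  0.69589649] [ 0.46162699 -0.12723001  0.25283085] [ 0.3  0.2 -0.9 -0.3 -0.4 -0.1 -0.3 -0.4 -1.1  0.3  0.6 -0.4]
1 1.7292862727288307 [ 0.62279693 -0.16261232 -0.21610596  0.69589649] [ 0.46162699 -0.12723001  0.25283085] [ 0.3  0.2 -0.9 -0.3 -0.4 -0.1 -0.3 -0.4 -1.1  0.3  0.6 -0.4]
1 1.7292862727289497 [ 0.62279693 -0.16261232 -0.21610596  0.69589648] [ 0.46162699 -0.12723001  0.25283085] [ 0.3  0.2 -0.9 -0.3 -0.4 -0.1 -0.3 -0.4 -1.1  0.3  0.6 -0.4]
```

Good fit: hinge (0.623, -0.163), yaw -0.216, opening 0.696 (third notch), and the bar at z 0.253, with residuals under 1 px. Plan: keep the tool pointing down with its y along the hinge's x, and let the round bar turn in the pads.

```bash
cat > plan.py <<'E'
import numpy as np
from scipy.spatial.transform import Rotation as R
H=np.array([.6228,-.1626,.115]); YAW=-.216; X=np.array([np.cos(YAW),np.sin(YAW),0])
def bar(a): return H-X*.215*np.cos(a)+np.array([0,0,.215*np.sin(a)])
DOWN=R.from_euler('xyz',[np.pi,0,np.pi/2+YAW])
def rows(pos,rot,targets,g):
    "targets: list of (TCP pos, Rotation); rows in tool axes, rounded, errors carried on"
    out=[]
    for p,r in targets:
        d=np.round(rot.inv().apply(p-pos)*1000,1); w=np.round((rot.inv()*r).as_rotvec(),3)
        out.append([*d.tolist(),*w.tolist(),g]); pos=pos+rot.apply(d/1000); rot=rot*R.from_rotvec(w)
    return out
E
python3 - <<'E'
from plan import *
from bench import robot
from scipy.spatial.transform import Slerp
o=robot.get_obs(); p0=np.array(o["tool_pos"]); r0=R.from_euler('xyz',o["ee_rot"])
p1=bar(.696)+[0,0,.18+.07]; n=14
# arc about base axis
a0,a1=np.arctan2(p0[1],p0[0]),np.arctan2(p1[1],p1[0]); q0,q1=np.hypot(*p0[:2]),np.hypot(*p1[:2])
sl=Slerp([0,1],R.concatenate([r0,DOWN])); t=[]
for i in range(1,n+1):
    s=i/n; s=s*s*(3-2*s)*.5+s*.5; A=a0+(a1-a0)*s; q=q0+(q1-q0)*s
    t.append((np.array([q*np.cos(A),q*np.sin(A),p0[2]+(p1[2]-p0[2])*s]),sl(s)))
print(p1); print([[round(v,3) for v in r] for r in rows(p0,r0,t,46)])
E
```

```text
[ 0.46164025 -0.12723782  0.50284793]
[[-32.6, -4.0, -4.2, 0.0, -0.0, 0.057, 46], [-42.3, -5.8, -5.5, 0.0, -0.0, 0.075, 46], [-50.0, -7.4, -6.6, 0.0, -0.0, 0.09, 46], [-55.9, -8.8, -7.4, 0.0, -0.0, 0.101, 46], [-60.1, -10.1, -8.1, 0.0, -0.0, 0.11, 46], [-62.3, -11.0, -8.5, 0.0, -0.0, 0.116, 46], [-63.2, -11.7, -8.8, 0.0, -0.0, 0.119, 46], [-62.3, -11.8, -8.7, 0.0, -0.0, 0.119, 46], [-60.0, -11.7, -8.5, 0.0, -0.0, 0.116, 46], [-56.2, -11.1, -8.1, 0.0, -0.0, 0.11, 46], [-51.2, -10.1, -7.4, 0.0, -0.0, 0.101, 46], [-44.9, -8.9, -6.6, 0.0, -0.0, 0.09, 46], [-37.2, -7.2, -5.5, 0.0, -0.0, 0.075, 46], [-28.4, -5.4, -4.3, 0.0, -0.0, 0.057, 46]]
```

>>> step_arm --commands '[[[-22,-3,-6,0,0,0.04,46],[-44,-7.5,-6,0,0,0.083,46],[-46,-8,-6,0,0,0.087,46],[-46,-8,-6,0,0,0.087,46],[-46,-8,-6,0,0,0.087,46],[-46,-8.5,-6,0,0,0.087,46],[-46,-8.5,-6,0,0,0.087,46],[-46,-8.5,-6,0,0,0.087,46],[-46,-8.5,-6,0,0,0.087,46],[-46,-8.5,-6,0,0,0.087,46],[-46,-9,-6,0,0,0.087,46],[-46,-9,-6,0,0,0.087,46],[-46,-9,-6,0,0,0.087,46],[-46,-9,-6,0,0,0.087,46],[-46,-9,-6,0,0,0.087,46],[-42,-8,-6,0,0,0.08,46],[0,0,0,0,0,0,46]]]'

```text
time: 2.72
tool_pos: [0.4437, -0.1383, 0.5013]
ee_rot: [3.14, 0.001, 1.352]
wrist_force: [0.3, 0.5, 0.3]
width: 0.046
finger_force: 0.0
```

```bash
cat > wl.py <<'E'
import cv2
from plan import *
from bench import robot,eyes,models
o=robot.get_obs(); p=np.array(o["tool_pos"]); r=R.from_euler('xyz',o["ee_rot"])
s=eyes.snapshot("wrist"); cv2.imwrite("pics/wrist1.png",s["color"][:,:,::-1])
K=np.array(s["camera_matrix"]); M=np.array(s["tool_from_camera"])
def pj(P):
    c=M[:3,:3].T@(r.inv().apply(P-p)-M[:3,3]); v=K@np.array([c[0],-c[1],-c[2]]); return v[:2]/v[2]
Y=np.array([-X[1],X[0],0]); C=bar(.696)
print("pred",pj(C+.055*Y),pj(C-.055*Y),pj(C))
h=cv2.cvtColor(s["color"],cv2.COLOR_RGB2HSV); m=cv2.inRange(h,(105,120,60),(130,255,255))
n,l,st,ce=cv2.connectedComponentsWithStats(m); print([(st[i].tolist(),ce[i].round(1)) for i in range(1,n) if st[i,4]>80])
print([(t["xy"],t["confidence"]) for t in models.tip_of(s,"guard_handle")])
print("px per 10mm toolx,y",pj(C+r.apply([.01,0,0]))-pj(C),pj(C+r.apply([0,.01,0]))-pj(C))
print("to bar, tool mm",r.inv().apply(C-p)*1000, "turn",(r.inv()*DOWN).as_rotvec())
E
python3 wl.py
```

```text
pred [342.1780171  126.70240224] [340.28438599 265.33661467] [341.17633711 200.03617622]
[([331, 127, 20, 143, 2521], array([339.7, 195.9]))]
[([337.5, 198.9], 0.55)]
px per 10mm toolx,y [  0.2097189  -12.69604397] [ 1.29464159e+01 -9.46961115e-03]
to bar, tool mm [ 14.8730142   14.84906527 248.41123081] turn [ 0.00112934  0.00053917 -0.00281196]
```

View pics/wrist1.png

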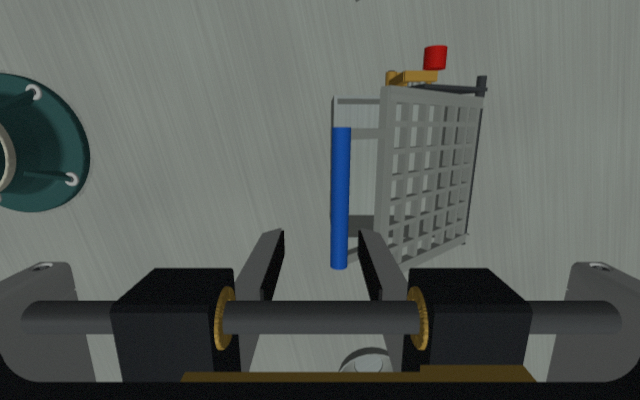

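The wrist view shows the bar at column 340, rows 127-269, within about 1.5 px of the prediction. Next I align, descend and close.

>>> step_arm --commands '[[[8,7,0,0,0,0,46],[7,7,8,0,0,0,46],[0,0,18,0,0,0,46],[0,0,18,0,0,0,46],[0,0,14,0,0,0,46],[0,0,10,0,0,0,46],[0,0,0,0,0,0,46],[0,0,0,0,0,0,30],[0,0,0,0,0,0,15],[0,0,0,0,0,0,8],[0,0,0,0,0,0,8],[0,0,0,0,0,0,8]]]'

```text
time: 4.32
tool_pos: [0.4615, -0.1246, 0.4329]
ee_rot: [3.14, 0.0, 1.357]
wrist_force: [1.4, -0.8, 0.5]
width: 0.0135
finger_force: 30.0
```

Run:
```python
from plan import *
from bench import robot
o=robot.get_obs(); p=np.array(o["tool_pos"]); r=R.from_euler('xyz',o["ee_rot"])
print(o["time"],p,o["ee_rot"],o["wrist_force"],o["wrist_torque"],o["width"],o["finger_force"],"q",o["joint_positions"])
g=p+r.apply([0,0,.18]); d=g-H; print("grasp rel hinge",d@X,d[2],np.hypot(d@X,d[2]),np.arctan2(d[2],-d@X))
for a0,a1,n in ((.696,1.2,16),(1.2,0,34)):
    A=np.linspace(a0,a1,n+1); print([(round(-215*(np.cos(A[i+1])-np.cos(A[i])),1),round(-215*(np.sin(A[i+1])-np.sin(A[i])),1)) for i in range(n)])
```

```text
4.325 [ 0.46146925 -0.12464618  0.43290814] [3.14024518e+00 1.00930363e-04 1.35669194e+00] [ 1.38743575 -0.82895562  0.46690944] [-0.10855019 -0.2264565  -0.06200488] 0.01349500100189923 29.998803734779358 q [-3.82538896e-01 -7.83837433e-02  1.48150992e+00  1.28155650e-04
  1.73712115e+00 -1.68413278e-01]
grasp rel hinge -0.1654736813181433 0.1379083039343144 0.21540714821708606 0.6947866700438255
[(np.float64(4.4), np.float64(-5.1)), (np.float64(4.6), np.float64(-5.0)), (np.float64(4.7), np.float64(-4.8)), (np.float64(4.9), np.float64(-4.7)), (np.float64(5.0), np.float64(-4.5)), (np.float64(5.2), np.float64(-4.4)), (np.float64(5.3), np.float64(-4.2)), (np.float64(5.4), np.float64(-4.0)), (np.float64(5.6), np.float64(-3.9)), (np.float64(5.7), np.float64(-3.7)), (np.float64(5.8), np.float64(-3.5)), (np.float64(5.9), np.float64(-3.3)), (np.float64(6.0), np.float64(-3.1)), (np.float64(6.1), np.float64(-2.9)), (np.float64(6.2), np.float64(-2.7)), (np.float64(6.3), np.float64(-2.6))]
[(np.float64(-7.0), np.float64(2.9)), (np.float64(-6.9), np.float64(3.1)), (np.float64(-6.8), np.float64(3
[... 452 characters left out ...]
p.float64(-4.6), np.float64(6.0)), (np.float64(-4.4), np.float64(6.2)), (np.float64(-4.2), np.float64(6.3)), (np.float64(-3.9), np.float64(6.5)), (np.float64(-3.7), np.float64(6.6)), (np.float64(-3.5), np.float64(6.7)), (np.float64(-3.2), np.float64(6.9)), (np.float64(-3.0), np.float64(7.0)), (np.float64(-2.7), np.float64(7.1)), (np.float64(-2.5), np.float64(7.2)), (np.float64(-2.2), np.float64(7.2)), (np.float64(-2.0), np.float64(7.3)), (np.float64(-1.7), np.float64(7.4)), (np.float64(-1.5), np.float64(7.4)), (np.float64(-1.2), np.float64(7.5)), (np.float64(-0.9), np.float64(7.5)), (np.float64(-0.7), np.float64(7.6)), (np.float64(-0.4), np.float64(7.6)), (np.float64(-0.1), np.float64(7.6))]
```

Gripped: radius 215.4 mm and angle 0.695 both match. Raising along the arc.

>>> step_arm --commands '[[[0,4.4,-5.1,0,0,0,8],[0,4.6,-5,0,0,0,8],[0,4.7,-4.8,0,0,0,8],[0,4.9,-4.7,0,0,0,8],[0,5,-4.5,0,0,0,8],[0,5.2,-4.4,0,0,0,8],[0,5.3,-4.2,0,0,0,8],[0,5.4,-4,0,0,0,8]]]'

```text
time: 5.32
tool_pos: [0.4997, -0.1331, 0.4709]
ee_rot: [3.141, 0.001, 1.356]
wrist_force: [-5.8, -1.3, 0.9]
width: 0.0131
finger_force: 30.0
```

>>> step_arm --commands '[[[0,5.6,-3.9,0,0,0,8],[0,5.7,-3.7,0,0,0,8],[0,5.8,-3.5,0,0,0,8],[0,5.9,-3.3,0,0,0,8],[0,6,-3.1,0,0,0,8],[0,6.1,-2.9,0,0,0,8],[0,6.2,-2.7,0,0,0,8],[0,6.3,-2.6,0,0,0,8],[0,0,0,0,0,0,8],[0,0,0,0,0,0,8]]]'

```text
time: 6.58
tool_pos: [0.5448, -0.1431, 0.497]
ee_rot: [-3.138, 0.002, 1.356]
wrist_force: [-12.6, -0.6, 2.6]
width: 0.0131
finger_force: 30.0
```

```bash
cat > chk.py <<'E'
import cv2,sys
from plan import *
from bench import robot,eyes,models
o=robot.get_obs(); p=np.array(o["tool_pos"]); r=R.from_euler('xyz',o["ee_rot"])
print(o["time"],p,o["ee_rot"],o["wrist_force"],o["wrist_torque"],o["width"],o["finger_force"])
d=p+r.apply([0,0,.18])-H; print("grasp rel hinge",d@X,d[2],np.hypot(d@X,d[2]),np.arctan2(d[2],-d@X))
a=eyes.snapshot("scene"); b=eyes.snapshot("top")
c=[cv2.resize(s["color"][y:y+200,x:x+260,::-1],None,fx=1.5,fy=1.5) for s,x,y in ((a,150,90),(b,270,90))]
cv2.imwrite(f"pics/{sys.argv[1]}.png",np.hstack(c))
E
python3 chk.py up1
```

```text
6.575 [ 0.54477025 -0.14314472  0.4970265 ] [-3.13758223e+00  1.55003906e-03  1.35559191e+00] [-12.60534508  -0.63224733   2.646826  ] [-0.14408784  2.48396858  0.04739116] 0.013059211702484003 29.99684751033783
grasp rel hinge -0.08110793307338085 0.20202816457651163 0.21770134609044128 1.189024690196052
```

View pics/up1.png

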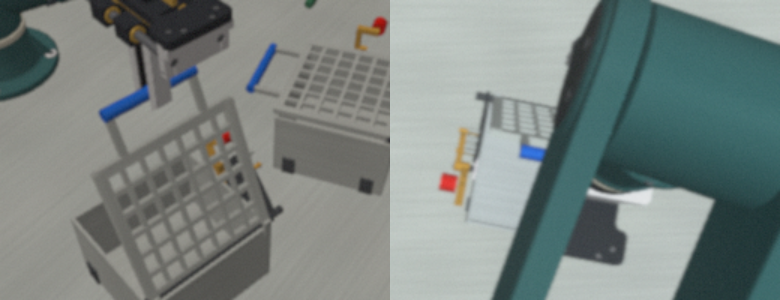

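The pawl's red weight has swung out to the handle side: in the top view it went from (315,183) to (309,211), and the arm reads about 1.19 rad. The pawl is released, so I lower along the arc.

>>> step_arm --commands '[[[0,-7,2.9,0,0,0,8],[0,-6.9,3.1,0,0,0,8],[0,-6.8,3.4,0,0,0,8],[0,-6.7,3.6,0,0,0,8],[0,-6.5,3.8,0,0,0,8],[0,-6.4,4.1,0,0,0,8],[0,-6.3,4.3,0,0,0,8],[0,-6.1,4.5,0,0,0,8],[0,-5.9,4.7,0,0,0,8],[0,-5.8,4.9,0,0,0,8],[0,-5.6,5.1,0,0,0,8],[0,-5.4,5.3,0,0,0,8],[0,-5.2,5.5,0,0,0,8],[0,-5,5.7,0,0,0,8],[0,0,0,0,0,0,8]]]'

```text
time: 8.55
tool_pos: [0.4624, -0.1247, 0.4329]
ee_rot: [-3.14, -0.001, 1.357]
wrist_force: [-3.5, -1.0, -0.3]
width: 0.013
finger_force: 30.0
```

```bash
python3 chk.py dn1
```

```text
8.55 [ 0.46242912 -0.12474996  0.43294606] [-3.13959120e+00 -5.67283518e-04  1.35668902e+00] [-3.50077405 -1.03467336 -0.31203013] [-0.39137866  0.55390165 -0.09568941] 0.013029434391313509 30.0237974524498
grasp rel hinge -0.16511690697220674 0.13794645364887387 0.21515765624855018 0.6959844937270462
```

View pics/dn1.png

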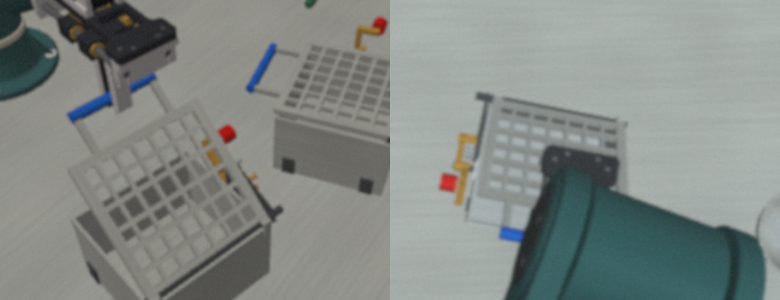

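The guard is following freely at 0.696 rad, still gripped, with the pawl still out (red at crop (448,182)). Lowering the rest.

>>> step_arm --commands '[[[0,-4.8,5.9,0,0,0,8],[0,-4.6,6,0,0,0,8],[0,-4.4,6.2,0,0,0,8],[0,-4.2,6.3,0,0,0,8],[0,-3.9,6.5,0,0,0,8],[0,-3.7,6.6,0,0,0,8],[0,-3.5,6.7,0,0,0,8],[0,-3.2,6.9,0,0,0,8],[0,-3,7,0,0,0,8],[0,-2.7,7.1,0,0,0,8],[0,-2.5,7.2,0,0,0,8],[0,-2.2,7.2,0,0,0,8],[0,-2,7.3,0,0,0,8],[0,-1.7,7.4,0,0,0,8],[0,0,0,0,0,0,8]]]'

```text
time: 10.52
tool_pos: [0.4173, -0.1147, 0.3388]
ee_rot: [-3.141, -0.001, 1.357]
wrist_force: [3.0, 4.5, -2.4]
width: 0.0128
finger_force: 30.0
```

>>> step_arm --commands '[[[0,-0.9,5,0,0,0,8],[0,-0.9,5,0,0,0,8],[0,-0.8,5,0,0,0,8],[0,-0.7,5,0,0,0,8],[0,-0.6,5,0,0,0,8],[0,-0.5,5,0,0,0,8],[0,-0.3,5,0,0,0,8],[0,-0.1,4,0,0,0,8],[0,0,3,0,0,0,8],[0,0,2,0,0,0,8],[0,0,1,0,0,0,8],[0,0,0,0,0,0,8],[0,0,0,0,0,0,8]]]'

```text
time: 12.15
tool_pos: [0.4129, -0.1136, 0.2987]
ee_rot: [3.139, -0.001, 1.357]
wrist_force: [-3.3, 7.0, 15.5]
width: 0.0133
finger_force: 30.0
```

```bash
python3 chk.py dn2
```

```text
12.15 [ 0.41291832 -0.11362018  0.29866975] [ 3.13863514e+00 -8.54434071e-04  1.35726872e+00] [-3.3342229   6.95567262 15.47579662] [ 1.2847562   0.51530358 -0.026503  ] 0.013252157866599286 29.99165117740631
grasp rel hinge -0.21497015695385144 0.003670598390068211 0.2150014922583206 0.017073261609463136
```

View pics/dn2.png

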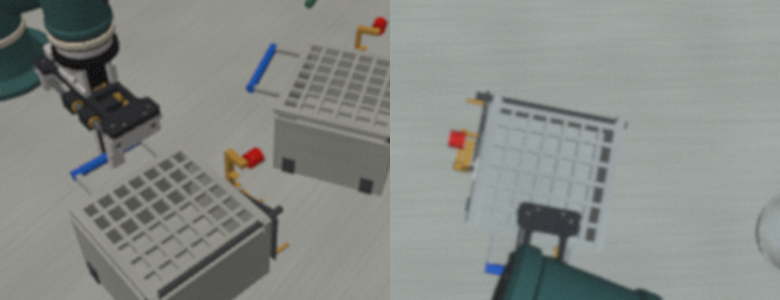

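The guard looks shut: the pawl is back in at crop (457,139), its original place, and there is 15 N of upward reaction. I'll press a little further to see whether it sits on its stop.

>>> step_arm --commands '[[[0,0,1,0,0,0,8],[0,0,1,0,0,0,8],[0,0,0,0,0,0,8]]]'

```text
time: 12.62
tool_pos: [0.4129, -0.1136, 0.2985]
ee_rot: [3.138, -0.001, 1.357]
wrist_force: [-6.8, 8.4, 22.8]
width: 0.0132
finger_force: 30.0
```

It's on the stop: 2 mm more command moved it only 0.2 mm, and the force rose 7 N. I'll relieve the load, open and retreat straight up.

>>> step_arm --commands '[[[0,0,-2,0,0,0,8],[0,0,-2,0,0,0,8],[0,0,0,0,0,0,8],[0,0,0,0,0,0,20],[0,0,0,0,0,0,30],[0,0,0,0,0,0,40],[0,0,0,0,0,0,40],[0,0,0,0,0,0,40],[0,0,-5,0,0,0,40],[0,0,-12,0,0,0,40],[0,0,-20,0,0,0,40],[0,0,-30,0,0,0,40],[0,0,-30,0,0,0,40],[0,0,-30,0,0,0,40],[0,0,-20,0,0,0,40],[0,0,0,0,0,0,40]]]'

```text
time: 14.62
tool_pos: [0.4128, -0.114, 0.4466]
ee_rot: [3.136, 0.001, 1.357]
wrist_force: [-0.7, -0.3, -0.4]
width: 0.0401
finger_force: 0.0
```

```bash
python3 chk.py end
python3 - <<'E'
from plan import *; from geo import proj,S,T
Y=np.array([-X[1],X[0],0]); C=bar(0)
f=lambda c,x,y:[((proj(c,C+s*Y)[0]-[x,y])*1.5).round(0) for s in(.055,-.055)]
print("pred bar ends in crop, scene",f(S,150,90),"top(+390 in x)",f(T,270,90))
E
```

```text
14.625 [ 0.4127519  -0.11400789  0.44660273] [3.13630441e+00 9.62773437e-04 1.35682624e+00] [-0.72432644 -0.27220659 -0.37181907] [-0.11976193  0.06138389  0.00722412] 0.0401293837713265 0.0
grasp rel hinge -0.21462935696735674 0.15160533066066834 0.2627735472930097 0.6149808651108527
pred bar ends in crop, scene [array([142., 136.]), array([ 72., 176.])] top(+390 in x) [array([ 95., 267.]), array([180., 283.])]
```

View pics/end.png

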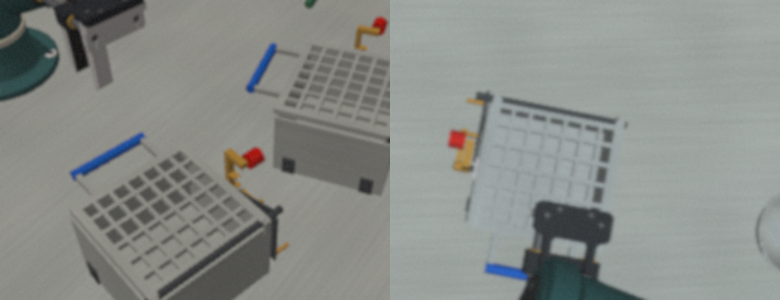

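The guard is shut. Its bar lies at (72,176)-(143,136) in the crop, exactly as predicted for opening 0, and the gripper is clear above it. Handing in.

```bash
python3 -c "
from bench import robot
print(robot.close_job())"
```

```text
the job is handed in; nothing more can be done
None
```

The propped guard was raised to about 1.19 rad until the pawl tipped out, lowered fully shut while held, and released; the job was handed in at about 14.7 s with the gripper clear, and no verdict was shown.

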